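# Load the cutting-die rack and lay the keeper bar over

### The arm

A 6-joint arm with a two-finger parallel gripper is mounted at the origin on the work surface. World frame = base frame: x ahead of the robot, y to its left, z up, the work surface at z = 0. Lengths are in m, angles in rad, forces in N, time in s.
With the tool pointing down it reaches from about 0.275 to 1 m from the base axis. Payload 8.4 kg.
Tool frame: the origin (TCP) lies at the very end of the fingers, on their centre line; the grasp point (between the pads) lies 19 mm behind it; z points along the fingers, y is the line along which they close (so a half turn about z gives the same grasp; the last joint's range is limited). The gripper opens to 85 mm and grips with 20 to 120 N. Pads are 22 mm wide; open, the fingers measure 114 mm over their backs; the gripper's body (76 mm by 85 mm) begins 54 mm behind the grasp point. The pads swing forward as they close: fully open they stand 13 mm farther back than shut.
Start: joints at [-1.15, 0.353, 1.633, -0, 1.155, -0.002], TCP at [0.256, -0.57, 0.231] pointing down, gripper open.
Joint ranges: [-2.63, 2.63], [-0.92, 2.1], [0.06, 2.66], [-1.3, 4.44], [0, 2.69], [-3.02, 3.02]. Speed limits (rad/s): [2.22, 2.22, 2.79, 3.14, 3.14, 3.14].

### API

Orientations are given as a unit quaternion [w, x, y, z].
In Python, from workcell import manip gives the robot as it stands. The module is installed in compiled form; this text tells all that it offers.
- The arm moves only by the tool step_arm, never from a script. Its argument "plan" is one flat list of numbers, 6 for each row, row after row: the shift along the tool's x, y, z in cm, then the turn, a rotation vector about the tool's x, y, z in rad. A call has exactly 5 rows; each row shifts and turns the commanded pose from where the row before left it, along the tool's axes as they then stand; what a row does not reach is not made up. A row lasts 1/10 s, in which the tool goes at most 50 mm and 8.59 degrees, less where a joint would pass 70% of its speed; a pose out of reach is approached as far as the arm can. A call is refused whole if a number of a shift passes 5 or a number of a turn 0.15, either way. A call with a gripper value outside its range is refused whole. "hand" is the opening, from -1 (shut) to 1 (fully open), set as the call begins (left out, the last holds). The fingers move at their own pace and stop on an object; the grip force is fixed at half the most. Time passes only in rows, so rows that do not move let the fingers close, or fill a call up. It gives the time, the measured TCP pose, the force, the opening and the grip force at its end, in the units of the state.
- manip.state(): the state, without advancing time (a new reading comes with each control period).
- manip.capture(name): name is "scene" or "top"; returns a dict with "image" (400x640x3 uint8, blue, green, red), "intrinsics" (3x3 intrinsics, pixels), "k1" (the pictures are not rectified: a ray, as slopes to the right and down, at radius r is drawn at 1 + k1 r^2 times it, then the intrinsics apply), "xyz" and "rotation" of the camera in the world. Camera axes: x right, y down, z forward; pixel columns grow to the right and rows downward; lengths in m; the calibration is good to about 2 mm. A picture is of the moment at which its call begins. There is no depth.
- manip.hand_in(): hands the job in; it is judged then, once.
The state is a dict: "time": time; "joints": joint angles; "joint_vel": joint speeds; "tau": joint torques, N m; "tcp_pos": TCP position; "eef_rot": TCP orientation; "ft_force": force on the tool from outside, world axes, zero at the start; "ft_torque": the same for the moment, N m; "grip_width": finger opening in m; "gripper_force": force on a finger pad.
Only numpy, scipy, OpenCV 4.12 (cv2) and the standard library are available. Lean on these libraries where they do the work, as an engineer would, in place of code of your own. Each camera call takes 0.05 s, during which the arm holds its last target. There are 200 camera calls.

### The job

Load the wooden die rack in layers: slide the large die into the wide bay and the small die into the narrow bay along the bench, without lifting or tipping them, round nose first until the nose stops against the back. Only when both are fully home, lay (do not drop) the long wooden bar flat and centred in the notches of the side walls across both die tails. Leave everything else on the bench where it is.

Things in the scene. Friction and masses are not known exactly. Their poses are not given: they have to be found in the camera images.
- rack: low wooden rack fixed to the bench, open at the front, no floor (the bench is its floor). Origin: on the bench, middle of the open mouth; x points into the rack, y across, z up. 187 mm wide (y -93.5 to 93.5), 146 deep. Side and back walls 46 mm high, sides 9 thick, each with a 40 mm wide notch 8 to 48 mm behind the mouth, its floor 32 mm above the bench. Divider 30 mm high, y -20.5 to -11.5.
- wide_bay (a point): on the bench, middle of the wide bay's mouth (rack frame 0, +36.5, 0 mm); axes as the rack. The bay is 96 mm wide, 136 mm deep to the back wall. Home in it, the large die's tail sticks out of the mouth by 4 mm and its origin is at rack x +66, y +36.5 mm.
- narrow_bay (a point): on the bench, middle of the narrow bay's mouth (rack frame 0, -52.5, 0 mm); axes as the rack. The bay is 64 mm wide, 116 mm deep to a block before the back wall. Home in it, the small die's tail sticks out by 4 mm and its origin is at rack x +56, y -52.5 mm.
- bar_seat (a point): where the centre of the long bar's underside belongs: rack frame 28, 0, 32 mm (notch floor); the bar lies along the rack's y
- large_die: dark red steel die, 140 mm long (x), 84 wide, open frame, walls 8 thick, 28 high: flat tail at -x, round nose at +x, straight sides to x +28. Bridge (20 in x, 78 wide) across at x +28, 28 to 44 high; 16 mm wide spine along the middle, 15 to 21 high. Origin: centre of underside. 0.7 kg +-25%. Starts before the rack, nose to it within 0.25 rad, 13 to 49 mm to rack +y of its bay.
- small_die: like the large die, but 120 mm long, 52 wide, straight sides up to x +34, bridge 46 wide at x +33. Same heights and origin. 0.45 kg +-25%. Starts before the rack beside the large die, nose to it within 0.25 rad, 7 to 43 mm off its bay's middle line to rack -y.
- long_bar: dark wooden bar 200 mm long (x), 30 wide (y), 26 high, origin at the centre of its underside, 0.14 kg. Lies loose on the bench to the right or left of the work. In the notches it passes above the die tails (28 mm) but blocks the bridges (44 mm) of dies slid in later.
- short_bar: bystander: dark wooden bar like the long bar but only 110 x 30 x 26 mm; origin centre of underside, x along its length. It may lie in the place where one expects the long bar.
- glue_can: bystander: can with a yellow label, 66 mm diameter, 100 mm tall, origin centre of underside
- dye_jar: bystander: small jar, 60 mm diameter, 70 mm tall, origin centre of underside
- spray_bottle: bystander: white bottle, 72 mm diameter, 200 mm tall, origin centre of underside
- mallet: bystander: mallet lying on the bench, handle along its x
- brush: bystander: brush lying on the bench, handle along its x
Things that resemble listed ones, but are neither listed nor needed, are in the scene too. What is shaped like the small_die but blue or pink is not meant. What is shaped like the long_bar but blue is not meant.

How it is judged:
On the way, in this order (a step that is already met when the one before it is completed fails the run):
1. both dies are fully home in their bays, on the bench (x of large_die in the frame of rack between 0.058 and 0.076 m and y of large_die in the frame of rack between 0.028 and 0.045 m and height (world z) of each of large_die, small_die below 0.004 m and x of small_die in the frame of rack between 0.048 and 0.066 m and y of small_die in the frame of rack between -0.061 and -0.044 m), for 0.2 s.
2. then the long bar lies in the notches over both dies (x of long_bar in the frame of rack between 0.018 and 0.038 m and y of long_bar in the frame of rack between -0.01 and 0.01 m and z of long_bar in the frame of rack between 0.028 and 0.036 m and angle between long_bar's own z axis and vertical below 0.05 rad), for 0.2 s.
At the end, for the whole second after the job is handed in: Large die in the wide bay and small die in the narrow bay, nose within about 8 mm of the stop and on the bay's middle line within 8 mm, flat on the bench; long bar flat in both notches (within 10 mm of bar_seat either way, its underside 28 to 36 mm above the bench); all at rest (all of step 1 and all of step 2 and linear speed of each of large_die, small_die, long_bar below 0.01 m/s); the robot touches nothing.
It fails at once if a die is lifted more than 15 mm or tipped (height (world z) of any of large_die, small_die above 0.015 m or angle between any of large_die, small_die's own z axis and vertical above 0.25 rad).
It fails at once if the long bar is dropped onto the rack (falls faster than 0.6 m/s, from over about 20 mm) (horizontal distance between long_bar and bar_seat below 0.08 m and linear speed of long_bar above 0.6 m/s and contact force between long_bar and the fingers below 0.5 N).
It fails at once if another thing on the bench is moved more than 40 mm (distance of any of short_bar, glue_can, dye_jar, spray_bottle, mallet, brush from where it was at the start of the episode above 0.04 m).
It also fails if it takes over 72 s, if anything falls off the work surface, if the arm or the gripper's body presses on something with over 40 N, if the wrist force passes 120 N, or if a joint passes its speed limit or range.

## Working session

There is one attempt and no reset: what is moved stays moved. The work goes in short steps, Python scripts to look and compute and a tool call to move; the robot and the scene stay as the last step left them, time stands still between calls to the robot, and variables do not carry over. Pictures are saved under pics/ and viewed, at most 12 in all, crops included, and the job is handed in when it is done.

Besides the shell and the picture viewer there is one more tool, called after ">>>" as name(argument=value, ...) on one line, values as JSON. step_arm: Moves the arm, as the interface text tells. Its arguments: {"type":"object","properties":{"plan":{"type":"array","items":{"type":"number"}},"hand":{"type":"number"}},"required":["plan"]}

```bash
mkdir -p pics; python3 - <<'E'
from workcell import manip
import cv2,pickle
for n in("scene","top"):
    c=manip.capture(n); cv2.imwrite(f"pics/{n}0.png",c["image"]); pickle.dump(c,open(f"{n}0.pkl","wb"))
    print(n,c["intrinsics"],c["k1"],c["xyz"],c["rotation"])
s=manip.state();print(s)
E
```

```text
scene [[431.67626042   0.         327.71039751]
 [  0.         431.67626042 203.33632271]
 [  0.           0.           1.        ]] -0.012472956851611072 [1.19528881 0.56742435 0.96239686] [-0.15312856  0.36498422  0.84693949 -0.35500938]
top [[496.05879114   0.         316.38687743]
 [  0.         496.05879114 203.2422043 ]
 [  0.           0.           1.        ]] 0.03973530253209992 [ 0.39499127 -0.08295108  1.70402943] [ 0.03437762 -0.69661235  0.7158736  -0.03277828]
{'time': 0.1, 'joints': array([-1.15038081e+00,  3.53567199e-01,  1.63406509e+00,  3.07628503e-05,
        1.15520011e+00, -2.43930101e-03]), 'joint_vel': array([ 0.00080319, -0.00256761, -0.0010476 , -0.00019375,  0.00110757,
       -0.00033486]), 'tau': array([ 9.88297325e-04, -6.06358838e+01, -3.42818463e+01,  1.24966652e-05,
        3.82491868e-03, -6.62499133e-06]), 'tcp_pos': array([ 0.25628937, -0.56956437,  0.23064178]), 'eef_rot': array([-6.09302526e-04,  9.77733478e-01,  2.09849619e-01, -1.14842656e-04]), 'ft_force': array([ 0.98627405, -0.48849029,  0.45740389]), 'ft_torque': array([-0.0292485 ,  0.00804306,  0.01742232]), 'gripper_force': 0.0, 'grip_width': 0.08530417643440433}
```

View pics/top0.png

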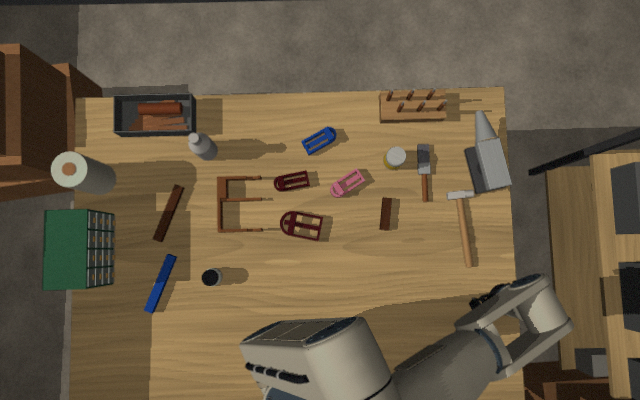

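View pics/scene0.png

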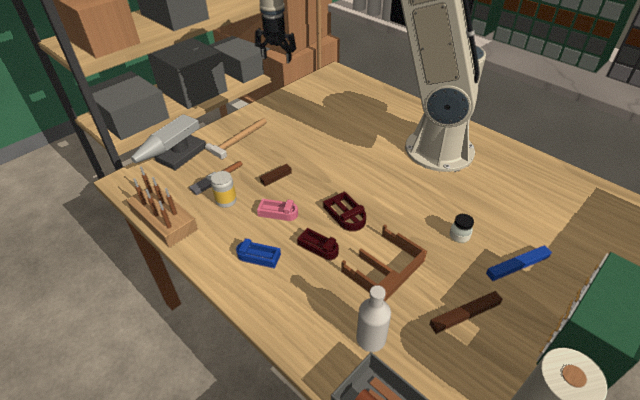

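The top view shows the rack at about (240,205) with its mouth facing image right (world -y). The large die is at (302,225), the small die at (292,181), the long bar at (168,213) and the short bar at (386,213). The jar is at (211,277) and the bottle at (202,147).

```bash
cat > h.py <<'E'
import numpy as np,cv2,pickle
from scipy.spatial.transform import Rotation as R
from workcell import manip
def rot(q): return R.from_quat(np.r_[q[1:],q[0]])
def cast(c,px,z):
    p=cv2.undistortPoints(np.float64(px).reshape(-1,1,2),c["intrinsics"],np.array([c["k1"],0,0,0.]))[:,0]
    d=rot(c["rotation"]).apply(np.c_[p,np.ones(len(p))]); o=np.array(c["xyz"])
    return (o+d*((z-o[2])/d[:,2])[:,None])[:,:2]
def hullmask(c,f,box):
    x0,y0,x1,y1=box; m=np.zeros(c["image"].shape[:2],np.uint8)
    m[y0:y1,x0:x1]=f(c["image"].astype(int)[y0:y1,x0:x1]).astype(np.uint8)*255
    m=cv2.morphologyEx(m,cv2.MORPH_OPEN,np.ones((2,2),np.uint8))
    cs=cv2.findContours(m,cv2.RETR_EXTERNAL,cv2.CHAIN_APPROX_NONE)[0]
    return max(cs,key=cv2.contourArea)[:,0].astype(float)
E
python3 - <<'E'
from h import *
c=pickle.load(open("top0.pkl","rb")); im=c["image"]
for p in [(286,182),(284,225),(320,216),(170,212),(240,196),(262,180),(222,205),(330,240),(386,213),(262,230)]: print(p,im[p[1],p[0]])
cr=cv2.resize(im[160:255,140:350],None,fx=3.8,fy=3.8,interpolation=cv2.INTER_CUBIC); cv2.imwrite("pics/crop0.png",cr)
E
```

```text
(286, 182) [ 6  1 36]
(284, 225) [ 55  81 100]
(320, 216) [47 63 89]
(170, 212) [16 23 45]
(240, 196) [ 53  80 103]
(262, 180) [ 88 130 155]
(222, 205) [31 48 62]
(330, 240) [ 76 115 137]
(386, 213) [22 38 65]
(262, 230) [29 44 62]
```

View pics/crop0.png

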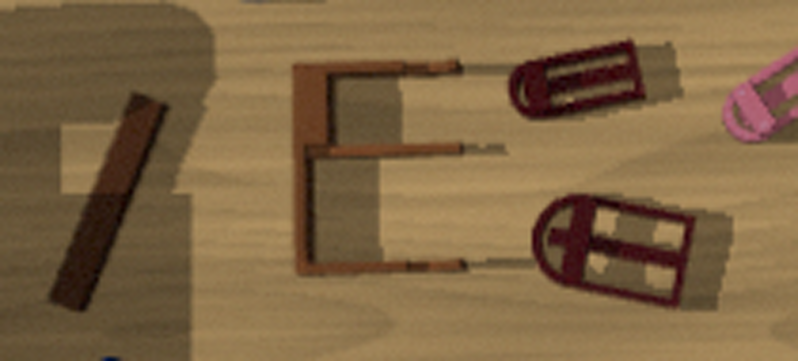

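The crop shows the rack's back outer corners at about (294,65) and (297,273). Its mouth tips are at (461,66) and (466,266). The die tails are at (637,70) and (685,260), and the long bar runs from (150,100) to (68,303).

```bash
cat >> h.py <<'E'
red=lambda i:(i[...,2]-i[...,1]>14)&(i[...,1]<24)&(i[...,2]-i[...,0]>12)
def box(c,pts,z):
    P=cast(c,pts,z)*1000; (cx,cy),(w,h),a=cv2.minAreaRect(P.astype(np.float32))
    if h>w: w,h,a=h,w,a+90
    return cx,cy,w,h,(a+0)%180
def racktf(c,pb=None):
    pass
E
python3 - <<'E'
from h import *
c=pickle.load(open("top0.pkl","rb"))
np.set_printoptions(suppress=True,precision=1)
for n,b in(("small",(270,165,318,196)),("large",(274,205,332,246))):
    for z in (0,.028): print(n,z,np.round(box(c,hullmask(c,red,b),z),1))
dark=lambda i:(i.sum(-1)<140)&(i[...,2]-i[...,0]>10)
print("bar",np.round(box(c,hullmask(c,dark,(146,180,190,245)),.026),1))
cr=np.array([(294,65),(297,273),(461,60),(467,272),(461,73),(466,261)])/3.8+[139.6,159.6]
P=cast(c,cr,.046)*1000;print(P)
# shape: outer corners model
print(cast(c,[(211,277),(202,147),(386,213)],.05)*1000)
E
```

```text
small 0 [633.2   3.7 114.3  51.5 100.3]
small 0.028 [629.2   2.2 112.4  50.6 100.3]
large 0 [491.4 -32.3 114.7  76.7  94.5]
large 0.028 [489.8 -33.1 112.9  75.5  94.5]
bar [533.  417.1 198.2  35.4 157.4]
[[652.1 251.3]
 [467.6 250.1]
 [652.6 103.2]
 [464.3 101.1]
 [640.9 103.4]
 [474.  101.8]]
[[ 318.   272.6]
 [ 754.1  300. ]
 [ 513.6 -312.8]]
```

```bash
cat >> h.py <<'E'
def hull(c,b):
    x0,y0,x1,y1=b; m=np.zeros(c["image"].shape[:2],np.uint8)
    i=c["image"].astype(int)[y0:y1,x0:x1]
    m[y0:y1,x0:x1]=((i[...,2]-i[...,1]>16)&(i[...,1]*2.1<i[...,2]))*255
    m=cv2.morphologyEx(m,cv2.MORPH_CLOSE,np.ones((5,5),np.uint8))
    cs=cv2.findContours(m,cv2.RETR_EXTERNAL,cv2.CHAIN_APPROX_NONE)[0]
    return max(cs,key=cv2.contourArea)[:,0].astype(float)
def go(p,ang):
    """p mm world; ang deg: wanted direction of tool y (mod 180). Prints tool-frame shift cm and turn about tool z"""
    s=manip.state(); r=rot(s["eef_rot"]); d=r.inv().apply(np.array(p)/1000-s["tcp_pos"])*100
    y=r.apply([0,1,0]); a=np.degrees(np.arctan2(y[1],y[0])); t=(ang-a+90)%180-90
    print("t%.1f tcp"%s["time"],np.round(s["tcp_pos"]*1000,1),"yang %.1f"%a,"shift cm",np.round(d,2),"turnz rad %.3f"%(-np.radians(t)),"zax",np.round(r.apply([0,0,1]),3),"j6 %.2f"%s["joints"][5],"w %.1f"%(s["grip_width"]*1000),"F",np.round(s["ft_force"],1))
E
python3 - <<'E'
from h import *
np.set_printoptions(suppress=True,precision=1)
c=pickle.load(open("top0.pkl","rb"))
for n,b,off in(("small",(270,165,318,196),33),("large",(274,205,332,246),28)):
    h=hull(c,b)
    B=np.round(box(c,h,.02),1); print(n,B)
    a=np.radians(B[4]); br=B[:2]+off*np.array([np.cos(a),np.sin(a)]); print(br); go([br[0],br[1],120],B[4])
E
```

```text
small [634.3   4.7 115.6  51.3 100.3]
[628.4  37.2]
t0.1 tcp [ 256.3 -569.6  230.6] yang -65.8 shift cm [ 58.8 -40.   11.1] turnz rad 0.243 zax [-0.  0. -1.] j6 -0.00 w 85.3 F [ 1.  -0.5  0.5]
large [485.  -23.7 139.3  81.2  77.2]
[491.2   3.6]
t0.1 tcp [ 256.3 -569.6  230.6] yang -65.8 shift cm [ 44.9 -42.6  11.1] turnz rad 0.646 zax [-0.  0. -1.] j6 -0.00 w 85.3 F [ 1.  -0.5  0.5]
```

>>> step_arm(plan=[3, -2.84, 0.6, 0, 0, 0, 3, -2.84, 0.6, 0, 0, 0, 3, -2.84, 0.6, 0, 0, 0, 3, -2.84, 0.6, 0, 0, 0, 3, -2.84, 0.6, 0, 0, 0], hand=1)

```text
time: 0.6
tcp_pos: [0.3351, -0.3773, 0.2008]
eef_rot: [-0.0, 0.978, 0.21, -0.0]
ft_force: [1.2, 0.9, 0.1]
grip_width: 0.0853
gripper_force: 0.0
```

>>> step_arm(plan=[3, -2.84, 0.6, 0, 0, 0, 3, -2.84, 0.6, 0, 0, 0, 3, -2.84, 0.6, 0, 0, 0, 3, -2.84, 0.6, 0, 0, 0, 3, -2.84, 0.6, 0, 0, 0])

```text
time: 1.1
tcp_pos: [0.4138, -0.1863, 0.171]
eef_rot: [0.0, 0.978, 0.21, 0.0]
ft_force: [0.8, 0.1, -0.4]
grip_width: 0.0857
gripper_force: 0.0
```

>>> step_arm(plan=[3, -2.84, 0.6, 0, 0, 0, 3, -2.84, 0.6, 0, 0, 0, 3, -2.84, 0.6, 0, 0, 0, 3, -2.84, 0.6, 0, 0, 0, 3, -2.84, 0.6, 0, 0, 0])

```text
time: 1.6
tcp_pos: [0.4923, 0.0049, 0.141]
eef_rot: [0.0, 0.978, 0.21, -0.0]
ft_force: [0.3, 0.7, 0.4]
grip_width: 0.0855
gripper_force: 0.0
```

>>> step_arm(plan=[0, 0, 0.8, 0, 0, 0.13, 0, 0, 0.8, 0, 0, 0.13, 0, 0, 0.8, 0, 0, 0.13, 0, 0, 0.8, 0, 0, 0.13, 0, 0, 0, 0, 0, 0.126])

```text
time: 2.1
tcp_pos: [0.4911, 0.0032, 0.1081]
eef_rot: [0.0, 0.993, -0.114, -0.001]
ft_force: [-0.6, 0.6, 0.3]
grip_width: 0.0857
gripper_force: 0.0
```

```bash
python3 - <<'E'
from h import *
go([491.2,3.6,27],77.2)
c=manip.capture("scene"); cv2.imwrite("pics/s1.png",cv2.resize(c["image"][130:300,220:440],None,fx=3.4,fy=3.4))
E
```

```text
t2.1 tcp [491.1   3.2 108.1] yang -103.1 shift cm [ 0.02 -0.04  8.11] turnz rad -0.005 zax [-0.002 -0.    -1.   ] j6 1.80 w 85.7 F [-0.6  0.6  0.3]
```

View pics/s1.png

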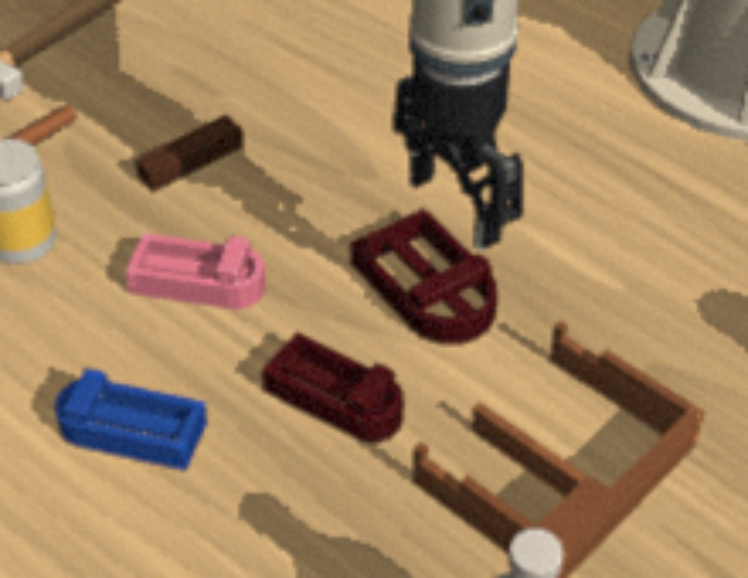

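The gripper hangs above the large die with its fingers in line with the bridge at crop (448,283). Nothing is in the way, so I descend and grip.

>>> step_arm(plan=[0, 0, 1.62, 0, 0, 0, 0, 0, 1.62, 0, 0, 0, 0, 0, 1.62, 0, 0, 0, 0, 0, 1.62, 0, 0, 0, 0, 0, 1.6, 0, 0, 0])

```text
time: 2.65
tcp_pos: [0.4921, 0.0032, 0.0279]
eef_rot: [-0.0, 0.994, -0.11, 0.0]
ft_force: [0.2, -0.7, -0.1]
grip_width: 0.0855
gripper_force: 0.0
```

>>> step_arm(plan=[0, 0, 0, 0, 0, 0, 0, 0, 0, 0, 0, 0, 0, 0, 0, 0, 0, 0, 0, 0, 0, 0, 0, 0, 0, 0, 0, 0, 0, 0], hand=-1)

```text
time: 3.15
tcp_pos: [0.4926, 0.0028, 0.0296]
eef_rot: [0.0, 0.994, -0.111, 0.001]
ft_force: [-1.0, -3.5, 3.2]
grip_width: 0.0183
gripper_force: 58.8
```

>>> step_arm(plan=[0, 0, 0, 0, 0, 0, 0, 0, 0, 0, 0, 0, 0, 0, 0, 0, 0, 0, 0, 0, 0, 0, 0, 0, 0, 0, 0, 0, 0, 0])

```text
time: 3.65
tcp_pos: [0.4926, 0.0028, 0.0296]
eef_rot: [0.0, 0.994, -0.111, 0.001]
ft_force: [-2.5, -3.5, 8.4]
grip_width: 0.0186
gripper_force: 59.4
```

```bash
python3 - <<'E'
from h import *
go([491.2,3.6,27],77.2)
E
```

```text
t3.6 tcp [492.6   2.8  29.6] yang -102.8 shift cm [-0.15 -0.05  0.26] turnz rad 0.001 zax [ 0.001 -0.001 -1.   ] j6 1.80 w 18.6 F [-2.5 -3.5  8.4]
```

>>> step_arm(plan=[0, 0, -0.2, 0, 0, 0, 0.68, -0.41, 0, 0, 0, 0, 0.68, -0.41, 0, 0, 0, 0, 0.68, -0.41, 0, 0, 0, 0, 0.66, -0.41, 0, 0, 0, 0])

```text
time: 4.15
tcp_pos: [0.5228, 0.0136, 0.0303]
eef_rot: [-0.0, 0.994, -0.111, -0.0]
ft_force: [-0.3, -0.4, -8.9]
grip_width: 0.0183
gripper_force: 59.0
```

>>> step_arm(plan=[0, 0, 0, 0, 0, -0.05, 0, 0, 0, 0, 0, -0.055, 0, 0, 0, 0, 0, -0.055, 0, 0, 0, 0, 0, -0.055, 0, 0, 0, 0, 0, 0])

```text
time: 4.65
tcp_pos: [0.5224, 0.0134, 0.0303]
eef_rot: [-0.0, 1.0, -0.004, -0.0]
ft_force: [-0.5, -0.5, -8.8]
grip_width: 0.0183
gripper_force: 59.1
```

```bash
python3 - <<'E'
from h import *
np.set_printoptions(suppress=True,precision=1)
go([522.5,60,30],89.5)
c=manip.capture("top"); pickle.dump(c,open("t2.pkl","wb"))
cv2.imwrite("pics/t2.png",cv2.resize(c["image"][160:260,200:340],None,fx=5.5,fy=5.5,interpolation=cv2.INTER_CUBIC))
E
```

```text
t4.7 tcp [522.4  13.4  30.3] yang -90.4 shift cm [-0.  -4.7  0. ] turnz rad 0.001 zax [-0.  0. -1.] j6 1.60 w 18.3 F [-0.5 -0.5 -8.8]
```

View pics/t2.png

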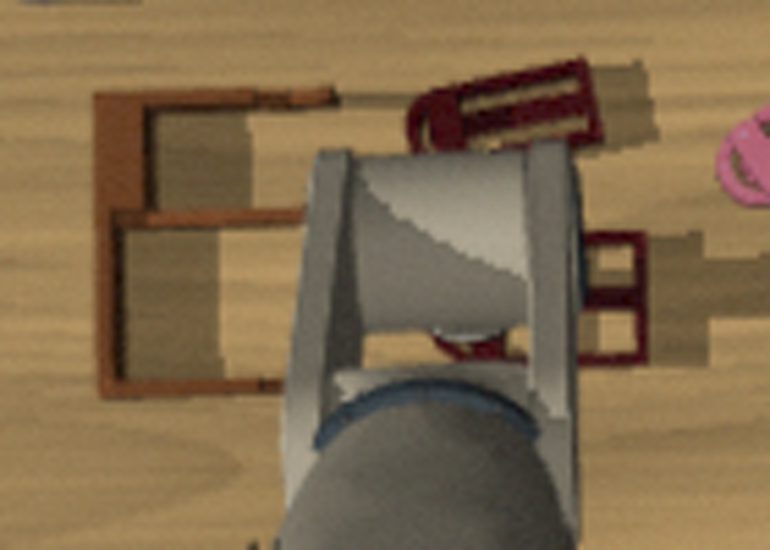

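The tail's right corners are at about crop (648,231) and (646,366), so the die lies nearly parallel to the rack walls. The divider is at y≈217 and the near wall at y≈386.

```bash
python3 - <<'E'
from h import *
np.set_printoptions(suppress=True,precision=1)
c=pickle.load(open("t2.pkl","rb"))
f=lambda p,z:cast(c,np.array(p)/5.5+[199.6,159.6],z)*1000
print("tail",f([(648,231),(646,366)],.028))
print("div mid",f([(120,217),(300,215)],.03))
print("near wall mid",f([(115,386),(275,384)],.046))
print("far wall mid",f([(110,100),(330,96)],.046))
# precise edge of rack far/near walls by colour
im=c["image"].astype(int); rk=((im[...,2]-im[...,0])>35)&(im[...,2]<125)&(im[...,1]<75)
for col in range(222,260,3):
    r=np.where(rk[165:240,col])[0]+165; print(col,r.min(),r.max(),end="; ")
g=lambda p:cast(c,p,.046)*1000
E
```

```text
tail [[560.2 -85. ]
 [477.  -81.5]]
div mid [[577.6 240.1]
 [575.9 129.3]]
near wall mid [[472.9 240.9]
 [471.4 144. ]]
far wall mid [[648.2 242.5]
 [647.  107.8]]
222 177 232; 225 177 231; 228 177 231; 231 177 231; 234 177 231; 237 177 231; 240 177 231; 243 176 230; 246 176 231; 249 177 231; 252 177 200; 255 177 179; 258 176 179;
```

>>> step_arm(plan=[0, 0, 0.08, 0, 0, -0.026, 0.05, -1.8, 0, 0, 0, 0, 0.05, -1.8, 0, 0, 0, 0, 0.05, -1.8, 0, 0, 0, 0, 0.05, -1.8, 0, 0, 0, 0])

```text
time: 5.2
tcp_pos: [0.5229, 0.0857, 0.0298]
eef_rot: [0.0, 1.0, 0.009, 0.0]
ft_force: [0.0, -0.7, -6.6]
grip_width: 0.0186
gripper_force: 59.7
```

```bash
python3 - <<'E'
from h import *
np.set_printoptions(suppress=True,precision=1)
go([523.5,190,30],91)
c=manip.capture("top"); im=c["image"].astype(int); pickle.dump(c,open("t3.pkl","wb"))
b=(282,185,330,245); x0,y0,x1,y1=b; i=im[y0:y1,x0:x1]
m=(i[...,2]-i[...,1]>16)&(i[...,1]*2.1<i[...,2])
for r in range(y0,y1,3):
    q=np.where(m[r-y0])[0]; print(r,(q.max()+x0) if len(q) else None,end="; ")
cs=np.where(m); print(); P=np.c_[cs[1]+x0,cs[0]+y0]; print(np.round(box(c,P,.028),1))
E
```

```text
t5.2 tcp [522.9  85.7  29.8] yang -89.0 shift cm [  0.2 -10.4  -0. ] turnz rad 0.000 zax [ 0. -0. -1.] j6 1.71 w 18.6 F [ 0.  -0.7 -6.6]
185 307; 188 293; 191 None; 194 None; 197 None; 200 None; 203 295; 206 295; 209 295; 212 295; 215 295; 218 295; 221 295; 224 296; 227 None; 230 None; 233 None; 236 None; 239 None; 242 None; 
[551.1  -6.6 136.3  85.1 178.4]
```

>>> step_arm(plan=[0.04, -1.5, 0, 0, 0, 0, 0.04, -1.5, 0, 0, 0, 0, 0.04, -1.5, 0, 0, 0, 0, 0.04, -1.5, 0, 0, 0, 0, 0.04, -1.5, 0, 0, 0, 0])

```text
time: 5.75
tcp_pos: [0.5233, 0.1615, 0.0297]
eef_rot: [0.0, 1.0, 0.009, -0.0]
ft_force: [-0.7, -2.2, -6.4]
grip_width: 0.0184
gripper_force: 60.1
```

>>> step_arm(plan=[0, -0.7, 0, 0, 0, 0, 0, -0.7, 0, 0, 0, 0, 0, -0.6, 0, 0, 0, 0, 0, -0.5, 0, 0, 0, 0, 0, -0.2, 0, 0, 0, 0])

```text
time: 6.25
tcp_pos: [0.5229, 0.1875, 0.0296]
eef_rot: [-0.0, 1.0, 0.009, -0.0]
ft_force: [0.2, -1.6, -5.5]
grip_width: 0.0184
gripper_force: 60.2
```

```bash
python3 - <<'E'
from h import *
np.set_printoptions(suppress=True,precision=1)
go([523.5,197.5,30],91)
c=manip.capture("top"); pickle.dump(c,open("t4.pkl","wb"))
cv2.imwrite("pics/t4.png",cv2.resize(c["image"][160:260,200:340],None,fx=5.5,fy=5.5,interpolation=cv2.INTER_CUBIC))
E
```

```text
t6.2 tcp [522.9 187.5  29.6] yang -89.0 shift cm [ 0.1 -1.  -0. ] turnz rad 0.000 zax [-0.  0. -1.] j6 1.89 w 18.4 F [ 0.2 -1.6 -5.5]
```

View pics/t4.png

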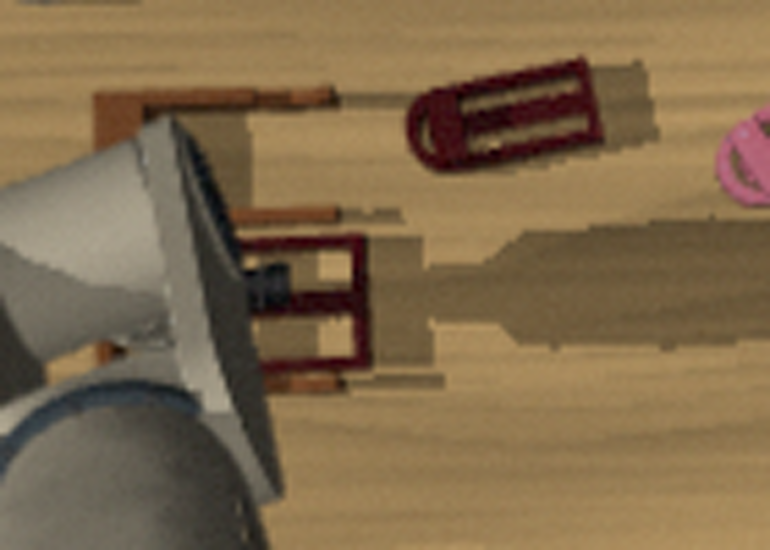

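The tail is at crop y 235–368, centred between the divider (222) and the wall (377). It stands about 13 mm short of home.

>>> step_arm(plan=[0, -0.16, 0, 0, 0, 0, 0, -0.16, 0, 0, 0, 0, 0, -0.16, 0, 0, 0, 0, 0, -0.16, 0, 0, 0, 0, 0, -0.1, 0, 0, 0, 0])

```text
time: 6.8
tcp_pos: [0.5228, 0.1947, 0.0297]
eef_rot: [-0.0, 1.0, 0.009, -0.0]
ft_force: [-0.1, -2.1, -6.0]
grip_width: 0.018
gripper_force: 60.2
```

>>> step_arm(plan=[0, -0.05, 0, 0, 0, 0, 0, -0.05, 0, 0, 0, 0, 0, -0.05, 0, 0, 0, 0, 0, -0.05, 0, 0, 0, 0, 0, 0, 0, 0, 0, 0])

```text
time: 7.3
tcp_pos: [0.5227, 0.1967, 0.0297]
eef_rot: [-0.0, 1.0, 0.009, 0.0]
ft_force: [-0.5, -0.9, -5.4]
grip_width: 0.0183
gripper_force: 60.2
```

>>> step_arm(plan=[0, -0.05, 0, 0, 0, 0, 0, -0.05, 0, 0, 0, 0, 0, -0.05, 0, 0, 0, 0, 0, -0.05, 0, 0, 0, 0, 0, 0, 0, 0, 0, 0])

```text
time: 7.8
tcp_pos: [0.5227, 0.1987, 0.0297]
eef_rot: [-0.0, 1.0, 0.009, -0.0]
ft_force: [-0.7, 0.0, -5.6]
grip_width: 0.0184
gripper_force: 60.1
```

>>> step_arm(plan=[0, -0.05, 0, 0, 0, 0, 0, -0.05, 0, 0, 0, 0, 0, 0, 0, 0, 0, 0, 0, 0, 0, 0, 0, 0, 0, 0, 0, 0, 0, 0])

```text
time: 8.3
tcp_pos: [0.5226, 0.1991, 0.0297]
eef_rot: [0.0, 1.0, 0.009, -0.0]
ft_force: [0.7, -5.2, -4.9]
grip_width: 0.0187
gripper_force: 60.3
```

>>> step_arm(plan=[0, 0, 0, 0, 0, 0, 0, 0, 0, 0, 0, 0, 0, 0, 0, 0, 0, 0, 0, 0, 0, 0, 0, 0, 0, 0, 0, 0, 0, 0], hand=0.05)

```text
time: 8.8
tcp_pos: [0.5229, 0.1998, 0.0299]
eef_rot: [-0.0, 1.0, 0.009, 0.0]
ft_force: [0.1, -0.5, 0.3]
grip_width: 0.0447
gripper_force: 0.0
```

>>> step_arm(plan=[0, 0, -1, 0, 0, 0, 0, 0, -1.8, 0, 0, 0, 0, 0, -1.8, 0, 0, 0, 0, 0, -1.8, 0, 0, 0, 0, 0, -1.8, 0, 0, 0])

```text
time: 9.3
tcp_pos: [0.5227, 0.1997, 0.1132]
eef_rot: [-0.0, 1.0, 0.009, 0.0]
ft_force: [0.1, -0.3, 0.3]
grip_width: 0.0447
gripper_force: 0.0
```

```bash
python3 - <<'E'
from h import *
c=pickle.load(open("t4.pkl","rb"))
B=np.round(box(c,hull(c,(270,165,318,196)),.024),1);a=np.radians(B[4]);print(B,B[:2]+33*np.array([np.cos(a),np.sin(a)]))
br=B[:2]+33*np.array([np.cos(a),np.sin(a)])
go([br[0],br[1],60],B[4])
E
```

```text
[633.8   4.3 115.7  51.3 100.4] [627.84286821  36.75785854]
t9.3 tcp [522.7 199.7 113.2] yang -89.0 shift cm [10.22 16.48  5.32] turnz rad -0.164 zax [ 0.  0. -1.] j6 1.92 w 44.7 F [ 0.1 -0.3  0.3]
```

>>> step_arm(plan=[2.04, 3.3, 0, 0, 0, 0, 2.04, 3.3, 0, 0, 0, 0, 2.04, 3.3, 0, 0, 0, 0, 2.04, 3.3, 0, 0, 0, 0, 2.06, 3.28, 0, 0, 0, 0], hand=1)

```text
time: 9.8
tcp_pos: [0.6286, 0.0353, 0.1126]
eef_rot: [-0.0, 1.0, 0.009, 0.0]
ft_force: [0.1, 0.2, -0.6]
grip_width: 0.0857
gripper_force: 0.0
```

>>> step_arm(plan=[0, 0, 0, 0, 0, -0.08, 0, 0, 1.6, 0, 0, -0.084, 0, 0, 2.2, 0, 0, 0, 0, 0, 2.2, 0, 0, 0, 0, 0, 2.1, 0, 0, 0])

```text
time: 10.3
tcp_pos: [0.628, 0.0366, 0.0306]
eef_rot: [-0.0, 0.996, 0.091, 0.0]
ft_force: [0.3, 0.2, -0.5]
grip_width: 0.0851
gripper_force: 0.0
```

```bash
python3 - <<'E'
from h import *
go([627.8,36.8,31],100.4)
E
```

```text
t10.3 tcp [628.   36.6  30.6] yang -79.6 shift cm [-0.01 -0.02 -0.04] turnz rad 0.000 zax [ 0.001  0.    -1.   ] j6 1.44 w 85.1 F [ 0.3  0.2 -0.5]
```

>>> step_arm(plan=[0, 0, 0, 0, 0, 0, 0, 0, 0, 0, 0, 0, 0, 0, 0, 0, 0, 0, 0, 0, 0, 0, 0, 0, 0, 0, 0, 0, 0, 0], hand=-1)

```text
time: 10.8
tcp_pos: [0.6287, 0.0366, 0.0322]
eef_rot: [0.0, 0.996, 0.091, 0.001]
ft_force: [-0.9, -0.6, 0.9]
grip_width: 0.0183
gripper_force: 59.2
```

>>> step_arm(plan=[0, 0, 0, 0, 0, 0, -0.4, -0.07, 0, 0, 0, 0, -0.4, -0.07, 0, 0, 0, 0, -0.4, -0.07, 0, 0, 0, 0, -0.37, -0.08, 0, 0, 0, 0])

```text
time: 11.3
tcp_pos: [0.6141, 0.0368, 0.0323]
eef_rot: [0.0, 0.996, 0.091, 0.003]
ft_force: [5.1, -0.7, 5.0]
grip_width: 0.0186
gripper_force: 59.7
```

>>> step_arm(plan=[0, 0, 0, 0, 0, 0.05, 0, 0, 0, 0, 0, 0.05, 0, 0, 0, 0, 0, 0.05, 0, 0, 0, 0, 0, 0.044, 0, 0, 0, 0, 0, 0])

```text
time: 11.8
tcp_pos: [0.6134, 0.0367, 0.0322]
eef_rot: [-0.0, 1.0, -0.007, 0.002]
ft_force: [2.2, -0.6, 7.8]
grip_width: 0.0182
gripper_force: 60.0
```

```bash
python3 - <<'E'
from h import *
np.set_printoptions(suppress=True,precision=1)
go([612.5,187,30],89.2)
c=manip.capture("top"); pickle.dump(c,open("t5.pkl","wb"))
cv2.imwrite("pics/t5.png",cv2.resize(c["image"][160:260,200:340],None,fx=5.5,fy=5.5,interpolation=cv2.INTER_CUBIC))
E
```

```text
t11.8 tcp [613.4  36.7  32.2] yang -90.8 shift cm [ -0.3 -15.    0.2] turnz rad 0.001 zax [ 0.  0. -1.] j6 1.64 w 18.2 F [ 2.2 -0.6  7.8]
```

View pics/t5.png

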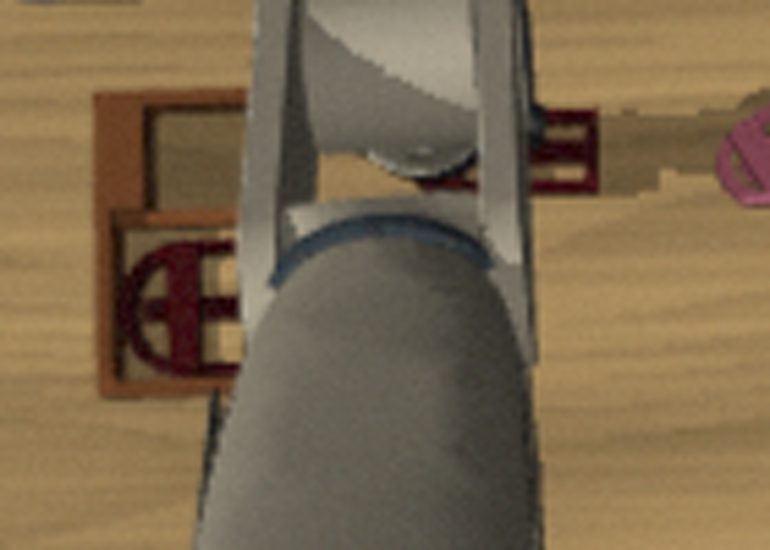

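The large die is seated with its nose at crop (120,305) against the back wall. The small die's tail corners are at (600,108) and (598,194).

```bash
python3 - <<'E'
from h import *
np.set_printoptions(suppress=True,precision=1)
c=pickle.load(open("t5.pkl","rb"))
f=lambda p,z:cast(c,np.array(p)/5.5+[199.6,159.6],z)*1000
print("tail",f([(600,108),(598,194)],.028))
t4=pickle.load(open("t4.pkl","rb"));c=t4
print("far wall inner, tip",f([(200,107),(338,104)],.046)); print("div upper edge, tip",f([(240,209),(340,207)],.03))
E
```

```text
tail [[637.7 -57.3]
 [584.1 -54.7]]
far wall inner, tip [[642.4 187.5]
 [641.9 102.9]]
div upper edge, tip [[580.6 166.2]
 [580.1 104.6]]
```

>>> step_arm(plan=[-0.15, 0, -0.15, 0, 0, -0.02, 0, -1.6, 0, 0, 0, 0, 0, -1.6, 0, 0, 0, 0, 0, -1.6, 0, 0, 0, 0, 0, -1.2, 0, 0, 0, 0])

```text
time: 12.35
tcp_pos: [0.6096, 0.0982, 0.0322]
eef_rot: [0.0, 1.0, 0.004, -0.0]
ft_force: [0.0, -4.2, 2.9]
grip_width: 0.0182
gripper_force: 59.7
```

>>> step_arm(plan=[0, -1.6, 0, 0, 0, 0, 0, -1.6, 0, 0, 0, 0, 0, -1.6, 0, 0, 0, 0, 0, -1.6, 0, 0, 0, 0, 0, -1.2, 0, 0, 0, 0])

```text
time: 12.85
tcp_pos: [0.6091, 0.1742, 0.0322]
eef_rot: [0.0, 1.0, 0.004, -0.0]
ft_force: [0.1, -5.2, 4.3]
grip_width: 0.0183
gripper_force: 59.8
```

```bash
python3 - <<'E'
from h import *
go([612,189,30],89.2)
E
```

```text
t12.8 tcp [609.1 174.2  32.2] yang -89.5 shift cm [ 0.3  -1.47  0.22] turnz rad 0.023 zax [-0. -0. -1.] j6 1.84 w 18.3 F [ 0.1 -5.2  4.3]
```

>>> step_arm(plan=[0.05, -0.3, -0.05, 0, 0, 0, 0.05, -0.3, 0, 0, 0, 0, 0.05, -0.3, 0, 0, 0, 0, 0.05, -0.3, 0, 0, 0, 0, 0.05, -0.2, 0, 0, 0, 0])

```text
time: 13.35
tcp_pos: [0.6115, 0.1868, 0.0324]
eef_rot: [-0.0, 1.0, 0.004, -0.0]
ft_force: [-0.6, -1.3, -2.1]
grip_width: 0.0181
gripper_force: 58.9
```

>>> step_arm(plan=[0, -0.1, 0, 0, 0, 0, 0, -0.1, 0, 0, 0, 0, 0, 0, 0, 0, 0, 0, 0, 0, 0, 0, 0, 0, 0, 0, 0, 0, 0, 0])

```text
time: 13.85
tcp_pos: [0.6116, 0.1887, 0.0327]
eef_rot: [-0.0, 1.0, 0.004, -0.0]
ft_force: [0.6, 0.7, -4.4]
grip_width: 0.0188
gripper_force: 58.8
```

>>> step_arm(plan=[0, -0.05, 0, 0, 0, 0, 0, -0.05, 0, 0, 0, 0, 0, -0.05, 0, 0, 0, 0, 0, -0.05, 0, 0, 0, 0, 0, 0, 0, 0, 0, 0])

```text
time: 14.35
tcp_pos: [0.6116, 0.1908, 0.0327]
eef_rot: [-0.0, 1.0, 0.004, 0.0]
ft_force: [1.2, -0.1, -4.1]
grip_width: 0.0181
gripper_force: 58.8
```

>>> step_arm(plan=[0, -0.05, 0.03, 0, 0, 0, 0, -0.05, 0, 0, 0, 0, 0, -0.05, 0, 0, 0, 0, 0, -0.05, 0, 0, 0, 0, 0, 0, 0, 0, 0, 0])

```text
time: 14.85
tcp_pos: [0.6116, 0.1928, 0.0324]
eef_rot: [-0.0, 1.0, 0.004, 0.0]
ft_force: [-0.2, 0.2, -3.4]
grip_width: 0.0182
gripper_force: 58.9
```

>>> step_arm(plan=[0, -0.05, 0, 0, 0, 0, 0, -0.05, 0, 0, 0, 0, 0, 0, 0, 0, 0, 0, 0, 0, 0, 0, 0, 0, 0, 0, 0, 0, 0, 0])

```text
time: 15.35
tcp_pos: [0.6116, 0.1938, 0.0324]
eef_rot: [-0.0, 1.0, 0.004, 0.0]
ft_force: [0.5, -0.3, -3.0]
grip_width: 0.0182
gripper_force: 59.0
```

>>> step_arm(plan=[0, -0.05, 0, 0, 0, 0, 0, -0.05, 0, 0, 0, 0, 0, 0, 0, 0, 0, 0, 0, 0, 0, 0, 0, 0, 0, 0, 0, 0, 0, 0])

```text
time: 15.85
tcp_pos: [0.6116, 0.1945, 0.0324]
eef_rot: [0.0, 1.0, 0.004, -0.0]
ft_force: [0.1, -3.9, -2.9]
grip_width: 0.018
gripper_force: 59.0
```

```bash
python3 - <<'E'
from h import *
go([612,189,30],89.2)
c=manip.capture("top"); pickle.dump(c,open("t6.pkl","wb"))
cv2.imwrite("pics/t6.png",cv2.resize(c["image"][160:260,200:340],None,fx=5.5,fy=5.5,interpolation=cv2.INTER_CUBIC))
E
```

```text
t15.8 tcp [611.6 194.5  32.4] yang -89.6 shift cm [0.04 0.55 0.24] turnz rad 0.022 zax [-0. -0. -1.] j6 1.87 w 18.0 F [ 0.1 -3.9 -2.9]
```

View pics/t6.png

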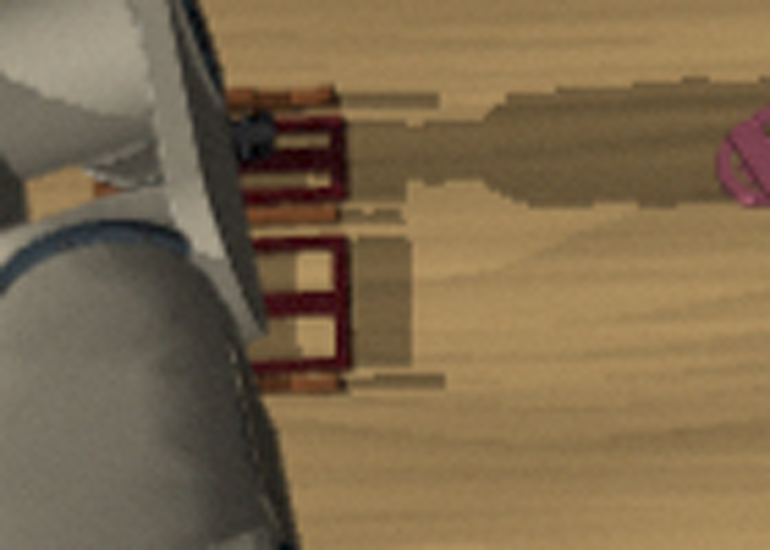

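Both tails stick out evenly, at crop x≈347 and 350 against wall tips at 340. Both dies are home, so I release and go for the bar.

>>> step_arm(plan=[0, 0, 0, 0, 0, 0, 0, 0, 0, 0, 0, 0, 0, 0, 0, 0, 0, 0, 0, 0, 0, 0, 0, 0, 0, 0, 0, 0, 0, 0], hand=-0.46)

```text
time: 16.4
tcp_pos: [0.6117, 0.1948, 0.0325]
eef_rot: [-0.0, 1.0, 0.004, 0.0]
ft_force: [-0.6, -1.3, -1.2]
grip_width: 0.0227
gripper_force: 0.0
```

>>> step_arm(plan=[0, 0, -0.8, 0, 0, 0, 0, 0, -2, 0, 0, 0, 0, 0, -3, 0, 0, 0, 0, 0, -3, 0, 0, 0, 0, 0, -3, 0, 0, 0])

```text
time: 16.9
tcp_pos: [0.6115, 0.1947, 0.1521]
eef_rot: [-0.0, 1.0, 0.004, 0.0]
ft_force: [0.0, -0.0, 0.5]
grip_width: 0.0233
gripper_force: 0.0
```

```bash
python3 - <<'E'
from h import *
np.set_printoptions(suppress=True,precision=1)
c=pickle.load(open("top0.pkl","rb"))
dark=lambda i:(i[...,2]<95)&(i[...,1]<50)&(i[...,2]-i[...,0]>12)
h=hullmask(c,dark,(146,178,190,246))
H,L=cast(c,h,.026)*1000,cast(c,h,0)*1000
for a in (66,67,68,69,70):
  pass
bx=box(c,h,.026); print(np.round(bx,1))
a=np.radians(bx[4]); u=np.array([np.cos(a),np.sin(a)]); v=np.array([-u[1],u[0]])
if v[1]<0:v=-v
if u[0]<0:u=-u
# far sides (+v,+u) at top height, near sides at bench
fv,nv=np.percentile(H@v,99.5),np.percentile(L@v,.5); fu,nu=(H@u).max(),(L@u).min()
print("w",fv-nv,"l",fu-nu); ctr=v*(fv+nv)/2+u*(fu+nu)/2; print(ctr)
go([ctr[0],ctr[1],8],np.degrees(np.arctan2(v[1],v[0])))
s=pickle.load(open("scene0.pkl","rb"))
hs=hullmask(s,dark,(425,285,510,340)); print("scene bar box z=.013",np.round(box(s,hs,.013),1))
E
```

```text
[532.4 417.3 199.4  35.4 157.4]
w 27.687445072410014 l 201.9225258054576
[532.7 421.3]
t16.9 tcp [611.5 194.7 152.1] yang -89.6 shift cm [ -7.7 -22.7  14.4] turnz rad 0.402 zax [ 0.  0. -1.] j6 1.87 w 23.3 F [ 0.  -0.   0.5]
scene bar box z=.013 [491.7 442.1 115.7  36.7 159.1]
```

>>> step_arm(plan=[-1.54, -4.54, 0, 0, 0, 0, -1.54, -4.54, 0, 0, 0, 0, -1.54, -4.54, 0, 0, 0, 0, -1.54, -4.54, 0, 0, 0, 0, -1.54, -4.54, 0, 0, 0, 0], hand=1)

```text
time: 17.4
tcp_pos: [0.5321, 0.4229, 0.1513]
eef_rot: [-0.0, 1.0, 0.004, 0.0]
ft_force: [-0.9, -0.0, 0.7]
grip_width: 0.085
gripper_force: 0.0
```

>>> step_arm(plan=[0, 0, 1.2, 0, 0, 0.134, 0, 0, 1.2, 0, 0, 0.134, 0, 0, 1.2, 0, 0, 0.134, 0, 0, 1.2, 0, 0, 0, 0, 0, 1.2, 0, 0, 0])

```text
time: 17.9
tcp_pos: [0.5329, 0.4212, 0.0901]
eef_rot: [-0.0, 0.981, -0.194, 0.0]
ft_force: [-0.8, 0.3, 0.9]
grip_width: 0.0858
gripper_force: 0.0
```

```bash
python3 - <<'E'
from h import *
go([532.7,421.3,9],67.4)
c=manip.capture("scene"); cv2.imwrite("pics/s2.png",cv2.resize(c["image"][180:350,330:560],None,fx=3.4,fy=3.4))
E
```

```text
t17.9 tcp [532.9 421.2  90.1] yang -112.4 shift cm [-0.03 -0.    8.11] turnz rad 0.004 zax [ 0.  0. -1.] j6 2.63 w 85.8 F [-0.8  0.3  0.9]
```

View pics/s2.png

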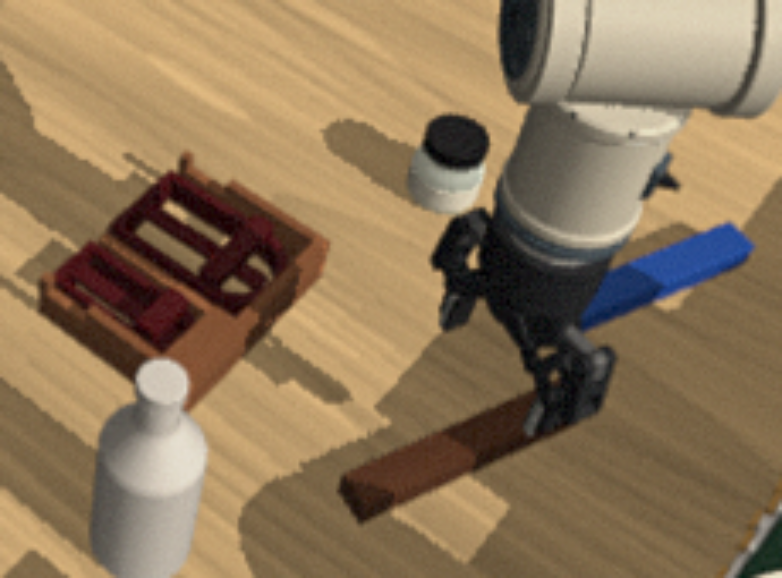

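Both dies sit home in the rack (crop (130,300) and (200,240)). The gripper is centred over the long bar at crop (470,450), clear of the jar and the bottle.

>>> step_arm(plan=[0, 0, 1.62, 0, 0, 0, 0, 0, 1.62, 0, 0, 0, 0, 0, 1.62, 0, 0, 0, 0, 0, 1.62, 0, 0, 0, 0, 0, 1.62, 0, 0, 0])

```text
time: 18.45
tcp_pos: [0.5326, 0.4209, 0.0077]
eef_rot: [0.0, 0.981, -0.196, -0.0]
ft_force: [-0.6, 0.8, -0.1]
grip_width: 0.0854
gripper_force: 0.0
```

>>> step_arm(plan=[0, 0, 0, 0, 0, 0, 0, 0, 0, 0, 0, 0, 0, 0, 0, 0, 0, 0, 0, 0, 0, 0, 0, 0, 0, 0, 0, 0, 0, 0], hand=-1)

```text
time: 18.95
tcp_pos: [0.5336, 0.4218, 0.0107]
eef_rot: [-0.001, 0.981, -0.196, 0.001]
ft_force: [-0.0, 0.7, 5.0]
grip_width: 0.0286
gripper_force: 61.4
```

>>> step_arm(plan=[0, 0, -2.4, 0, 0, 0, 0, 0, -2.4, 0, 0, 0, 0, 0, -2.4, 0, 0, 0, 0, 0, -2.4, 0, 0, 0, 0, 0, -2.4, 0, 0, 0])

```text
time: 19.45
tcp_pos: [0.5327, 0.421, 0.1306]
eef_rot: [-0.0, 0.981, -0.196, 0.0]
ft_force: [0.5, 0.2, -1.6]
grip_width: 0.0285
gripper_force: 60.6
```

>>> step_arm(plan=[0, 0, 0, 0, 0, -0.13, 0, 0, 0, 0, 0, -0.13, 0, 0, 0, 0, 0, -0.13, 0, 0, 0, 0, 0, 0, 0, 0, 0, 0, 0, 0])

```text
time: 19.95
tcp_pos: [0.5328, 0.4211, 0.1295]
eef_rot: [-0.0, 1.0, -0.004, 0.0]
ft_force: [-0.3, 0.2, -2.1]
grip_width: 0.0283
gripper_force: 60.6
```

```bash
python3 - <<'E'
from h import *
go([559.3,133,41],89.3)
E
```

```text
t19.9 tcp [532.8 421.1 129.5] yang -90.5 shift cm [ 2.88 28.78  8.85] turnz rad 0.004 zax [ 0.  0. -1.] j6 2.25 w 28.3 F [-0.3  0.2 -2.1]
```

>>> step_arm(plan=[0.29, 2.88, 0, 0, 0, 0, 0.29, 2.88, 0, 0, 0, 0, 0.29, 2.88, 0, 0, 0, 0, 0.29, 2.88, 0, 0, 0, 0, 0.29, 2.88, 0, 0, 0, 0])

```text
time: 20.45
tcp_pos: [0.5467, 0.2759, 0.1295]
eef_rot: [-0.0, 1.0, -0.004, 0.0]
ft_force: [0.6, 0.9, -0.6]
grip_width: 0.0285
gripper_force: 60.6
```

>>> step_arm(plan=[0.29, 3.2, 0, 0, 0, 0, 0.29, 3.2, 0, 0, 0, 0, 0.29, 3.2, 0, 0, 0, 0, 0.29, 3.2, 0, 0, 0, 0, 0.27, 1.58, 0, 0, 0, 0])

```text
time: 20.95
tcp_pos: [0.5603, 0.131, 0.1295]
eef_rot: [0.0, 1.0, -0.004, -0.0]
ft_force: [-0.1, 0.4, -1.0]
grip_width: 0.0285
gripper_force: 60.7
```

>>> step_arm(plan=[0, 0, 1, 0, 0, 0, 0, 0, 1.6, 0, 0, 0, 0, 0, 1.6, 0, 0, 0, 0, 0, 1.4, 0, 0, 0, 0, 0, 0.9, 0, 0, 0])

```text
time: 21.45
tcp_pos: [0.5598, 0.1339, 0.0628]
eef_rot: [0.0, 1.0, -0.002, -0.001]
ft_force: [0.7, -0.2, -0.8]
grip_width: 0.0287
gripper_force: 60.7
```

```bash
python3 - <<'E'
from h import *
go([559.3,133,43],89.3)
a=manip.capture("top")["image"][160:260,200:340]; b=manip.capture("scene")["image"][180:310,310:450]
a=cv2.resize(a,(500,357),interpolation=cv2.INTER_CUBIC); b=cv2.resize(b,(300,279),interpolation=cv2.INTER_CUBIC)
o=np.zeros((357,800,3),np.uint8); o[:,:500]=a; o[:279,500:]=b; cv2.imwrite("pics/f1.png",o)
E
```

```text
t21.4 tcp [559.8 133.9  62.8] yang -90.2 shift cm [-0.04  0.09  1.98] turnz rad 0.008 zax [-0.001 -0.    -1.   ] j6 1.81 w 28.7 F [ 0.7 -0.2 -0.8]
```

View pics/f1.png

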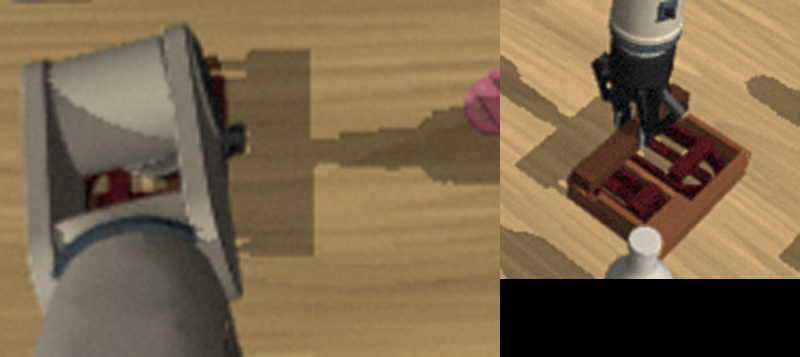

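The bar hangs just above the walls, aligned with the notches, its left end over the notch at right-panel (585,180). I lower it slowly while watching the force.

>>> step_arm(plan=[-0.04, 0.06, 0.2, 0, 0, 0, 0, 0, 0.3, 0, 0, 0, 0, 0, 0.3, 0, 0, 0, 0, 0, 0.3, 0, 0, 0, 0, 0, 0.2, 0, 0, 0])

```text
time: 22.05
tcp_pos: [0.56, 0.1326, 0.0513]
eef_rot: [-0.0, 1.0, -0.002, 0.0]
ft_force: [-0.0, -0.5, -1.9]
grip_width: 0.0282
gripper_force: 60.7
```

>>> step_arm(plan=[0, 0, 0.15, 0, 0, 0, 0, 0, 0.15, 0, 0, 0, 0, 0, 0.1, 0, 0, 0, 0, 0, 0.1, 0, 0, 0, 0, 0, 0, 0, 0, 0])

```text
time: 22.55
tcp_pos: [0.5599, 0.1326, 0.0463]
eef_rot: [0.0, 1.0, -0.002, -0.0]
ft_force: [0.6, 0.2, -1.6]
grip_width: 0.0286
gripper_force: 60.7
```

Passed the wall tops without contact, with about 3–4 mm to go.

>>> step_arm(plan=[0, 0, 0.1, 0, 0, 0, 0, 0, 0.1, 0, 0, 0, 0, 0, 0.05, 0, 0, 0, 0, 0, 0.05, 0, 0, 0, 0, 0, 0, 0, 0, 0])

```text
time: 23.05
tcp_pos: [0.56, 0.1326, 0.0433]
eef_rot: [0.0, 1.0, -0.002, -0.0]
ft_force: [0.2, -0.2, -0.8]
grip_width: 0.0283
gripper_force: 60.7
```

>>> step_arm(plan=[0, 0, 0.03, 0, 0, 0, 0, 0, 0.03, 0, 0, 0, 0, 0, 0.02, 0, 0, 0, 0, 0, 0, 0, 0, 0, 0, 0, 0, 0, 0, 0])

```text
time: 23.55
tcp_pos: [0.56, 0.1326, 0.0427]
eef_rot: [-0.0, 1.0, -0.002, 0.0]
ft_force: [-1.4, -0.8, 0.9]
grip_width: 0.0285
gripper_force: 61.0
```

>>> step_arm(plan=[0, 0, 0, 0, 0, 0, 0, 0, 0, 0, 0, 0, 0, 0, 0, 0, 0, 0, 0, 0, 0, 0, 0, 0, 0, 0, 0, 0, 0, 0], hand=0.2)

```text
time: 24.05
tcp_pos: [0.56, 0.1326, 0.0426]
eef_rot: [0.0, 1.0, -0.002, 0.0]
ft_force: [-0.5, -0.3, -0.6]
grip_width: 0.0511
gripper_force: 0.0
```

>>> step_arm(plan=[0, 0, -0.8, 0, 0, 0, 0, 0, -2, 0, 0, 0, 0, 0, -4, 0, 0, 0, 0, 0, -4.5, 0, 0, 0, 0, 0, -4.5, 0, 0, 0])

```text
time: 24.55
tcp_pos: [0.5596, 0.1325, 0.2027]
eef_rot: [0.0, 1.0, -0.002, -0.0]
ft_force: [0.4, 0.4, -0.6]
grip_width: 0.0512
gripper_force: 0.0
```

>>> step_arm(plan=[0, 4.5, 0, 0, 0, 0, 0, 4.5, 0, 0, 0, 0, 0, 4.5, 0, 0, 0, 0, 0, 4.5, 0, 0, 0, 0, 0, 4.5, 0, 0, 0, 0])

```text
time: 25.05
tcp_pos: [0.5589, -0.0941, 0.2015]
eef_rot: [0.0, 1.0, -0.002, 0.0]
ft_force: [0.7, 0.3, 0.1]
grip_width: 0.0514
gripper_force: 0.0
```

```bash
python3 - <<'E'
from h import *
np.set_printoptions(suppress=True,precision=1)
c=manip.capture("top");a=c["image"][160:260,200:340]; b=manip.capture("scene")["image"][180:310,310:450]
dark=lambda i:(i[...,2]<95)&(i[...,1]<50)&(i[...,2]-i[...,0]>12)&(i[...,1]>0.45*i[...,2])
print(np.round(box(c,hullmask(c,dark,(235,165,270,240)),.058),1))
a=cv2.resize(a,(500,357),interpolation=cv2.INTER_CUBIC); b=cv2.resize(b,(300,279),interpolation=cv2.INTER_CUBIC)
o=np.zeros((357,800,3),np.uint8); o[:,:500]=a; o[:279,500:]=b; cv2.imwrite("pics/f2.png",o)
E
```

```text
[559.  123.4 195.1  49.7   0.3]
```

View pics/f2.png

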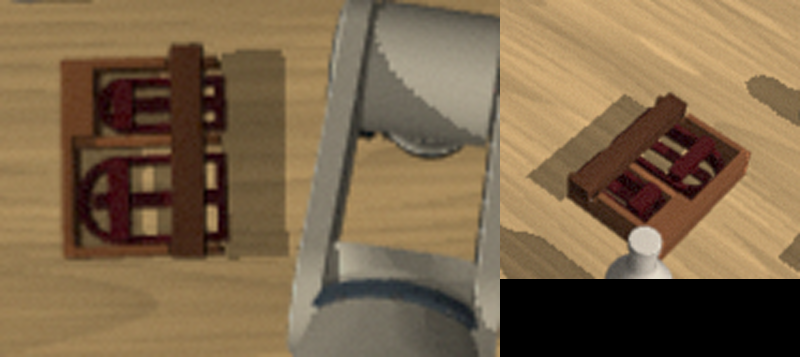

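```bash
python3 - <<'E'
from h import *
np.set_printoptions(suppress=True,precision=1)
c=manip.capture("top");im=c["image"].astype(int)
g=im.sum(-1)
print("bar col252",list(zip(range(168,178),g[168:178,252])),list(zip(range(227,238),g[227:238,252])))
for col in (228,238): print("rack col",col,list(zip(range(170,182),g[170:182,col])),list(zip(range(227,238),g[227:238,col])))
print("row 190",list(zip(range(244,262),im[186,244:262].tolist())))
go([0,0,0],0)
E
```

```text
bar col252 [(168, np.int64(346)), (169, np.int64(355)), (170, np.int64(363)), (171, np.int64(338)), (172, np.int64(238)), (173, np.int64(133)), (174, np.int64(131)), (175, np.int64(128)), (176, np.int64(130)), (177, np.int64(134))] [(227, np.int64(120)), (228, np.int64(115)), (229, np.int64(143)), (230, np.int64(130)), (231, np.int64(138)), (232, np.int64(237)), (233, np.int64(340)), (234, np.int64(361)), (235, np.int64(368)), (236, np.int64(345)), (237, np.int64(331))]
rack col 228 [(170, np.int64(371)), (171, np.int64(359)), (172, np.int64(331)), (173, np.int64(364)), (174, np.int64(378)), (175, np.int64(363)), (176, np.int64(261)), (177, np.int64(190)), (178, np.int64(180)), (179, np.int64(120)), (180, np.int64(131)), (181, np.int64(160))] [(227, np.int64(168)), (228, np.int64(207)), (229, np.int64(211)), (230, np.int64(204)), (231, np.int64(214)), (232, np.int64(256)), (233, np.int64(328)), (234, np.int64(333)), (235, np.int64(357)), (236, np.int64(353)), (237, np.int64(360))]
rack col 238 [(170, np.int64(369)), (171, np.int64(364)), (172, np.int64(359)), (173, np.int64(368)), (1
[... 239 characters left out ...]
(230, np.int64(197)), (231, np.int64(206)), (232, np.int64(296)), (233, np.int64(334)), (234, np.int64(323)), (235, np.int64(347)), (236, np.int64(339)), (237, np.int64(348))]
row 190 [(244, [53, 80, 100]), (245, [49, 76, 95]), (246, [51, 75, 95]), (247, [40, 58, 78]), (248, [24, 42, 69]), (249, [29, 47, 77]), (250, [23, 39, 66]), (251, [17, 40, 67]), (252, [25, 41, 66]), (253, [22, 41, 69]), (254, [25, 40, 68]), (255, [19, 34, 63]), (256, [17, 29, 45]), (257, [44, 66, 86]), (258, [62, 91, 119]), (259, [57, 84, 110]), (260, [15, 18, 43]), (261, [12, 13, 40])]
t25.2 tcp [558.9 -94.9 201.2] yang -90.5 shift cm [-56.   -9.   20.1] turnz rad 1.563 zax [ 0. -0. -1.] j6 1.41 w 51.1 F [0.4 0.4 0.2]
```

```bash
python3 - <<'E'
from h import *
np.set_printoptions(suppress=True,precision=1)
c=pickle.load(open("t6.pkl","rb"))
print("bar far z.058",cast(c,[(252,171.8)],.058)*1000,"near z.058/.032",cast(c,[(252,232)],.058)*1000,cast(c,[(252,232)],.032)*1000)
print("rack far z.046",cast(c,[(238,175.7)],.046)*1000,"near .046/0",cast(c,[(238,231.8)],.046)*1000,cast(c,[(238,231.8)],.0)*1000)
print("bar y",cast(c,[(247.2,186)],.058)*1000,cast(c,[(256.5,186)],.058)*1000,cast(c,[(256.5,186)],.032)*1000)
E
```

```text
bar far z.058 [[663.7 131.5]] near z.058/.032 [[462.  134.5]] [[463.1 138. ]]
rack far z.046 [[653.6 180.5]] near .046/0 [[464.5 182.8]] [[466.4 190.1]]
bar y [[616.1 148.3]] [[615.3 117.2]] [[618.8 120.4]]
```

The bar sits about 4 mm off centre, within the 10 mm tolerance, and lies flat in both notches. I'm handing it in.

```bash
python3 -c "
from workcell import manip
print(manip.hand_in())"
```

```text
the job is handed in; nothing more can be done
None
```

Job handed in: both dies are home against their stops, and the long bar lies flat in the notches, about 4 mm off centre (tolerance 10 mm); no verdict came back.

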